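# Close the arepa press and tuck its board under the clamp lip

## Robot

A 6-joint arm with a two-finger parallel gripper is mounted at the origin on the work surface. World frame = base frame: x ahead of the robot, y to its left, z up, the work surface at z = 0. Lengths are in m, angles in rad, forces in N, time in s.
With the tool pointing down it reaches from about 0.25 to 0.725 m from the base axis. Payload 9.7 kg.
Tool frame: the origin (TCP) lies where the fingers leave the gripper's body, on its centre line; the fingertips stand 73 mm ahead of it and the grasp point (between the pads) lies 54 mm ahead of it; z points along the fingers, y is the direction in which the jaws open and shut (so a half turn about z gives the same grasp; the last joint's range is limited). The gripper opens to 85 mm and grips with 20 to 120 N. Pads are 22 mm wide; open, the fingers measure 114 mm over their backs; the gripper's body (76 mm by 85 mm) begins 54 mm behind the grasp point. The pads swing forward as they close: fully open they stand 13 mm farther back than shut.
Start: joints at [-1.292, 0.087, 0.176, 1.66, 0, 1.571], TCP at [0.151, -0.529, 0.304] pointing down, gripper open.
Joint ranges: [-3.13, 3.13], [-0.85, 1.81], [-1.15, 1.24], [-2.2, 2.28], [-1.44, 1.52], [-3.14, 3.14]. Speed limits (rad/s): [2.22, 2.22, 2.57, 3.14, 3.14, 3.14].

## Interface

Orientations are given as a 3x3 rotation matrix whose columns are the frame's x, y, z axes.
In Python, from rig import manip, imaging, sign_off gives the robot as it stands. The module is installed in compiled form; this text tells all that it offers.
- The arm moves only by the tool apply_moves, never from a script. Its argument "steps" is a list that holds one entry, the list of rows, each a list of 7 numbers: the closure, from -1 (fully open) to 1 (shut), then the shift along the tool's x, y, z in cm, then the turn, a rotation vector about the tool's x, y, z in degrees. A call has 1 to 5 rows; each row is the pose to reach, as a shift and turn from the pose commanded when the call began, along the tool's axes at that moment; what a row does not reach only later rows make up. A row lasts 1/12 s, in which the tool goes at most 41.7 mm and 7.16 degrees, less where a joint would pass 70% of its speed; a pose out of reach is approached as far as the arm can. A call with a gripper value outside its range is refused whole. The fingers move at their own pace and stop on an object; "squeeze" is the grip in N (left out, the last holds). Time passes only in rows, so rows that repeat a pose let the fingers close. It gives the time, the measured TCP pose, the force and the opening at its end, in the units of the state.
- manip.read_state(): the state, without advancing time (a new reading comes with each control period).
- imaging.capture(name): name is "scene" or "top" or "wrist"; returns a dict with "frame" (400x640x3 uint8, blue, green, red), "depth" (400x640 float32, m along the optical axis (not along the pixel's ray), 0 where there is no reading), "fx", "fy", "cx", "cy" (pixels), "xyz" and "orientation" of the camera in the world. Camera axes: x right, y up, looking along -z (the intrinsics and any distortion apply to the point x, -y, -z); pixel columns grow to the right and rows downward; lengths in m; the calibration is good to about 2 mm. The wrist camera is an equidistant fisheye: a pixel r from the principal point sees the ray r / f radians off the axis. A picture is of the moment at which its call begins.
- sign_off(): hands the job in, once; it reports no verdict.
The state is a dict: "clock": time; "qpos": joint angles; "qd": joint speeds; "joint_torque": joint torques, N m; "eef_pos": TCP position; "ee_rot": TCP orientation; "ft_force": force on the tool from outside, world axes, zero at the start; "moment": the same for the moment, N m; "finger_gap": finger opening in m.
Only numpy, scipy, OpenCV 4.12 (cv2) and the standard library are available. Lean on these libraries where they do the work, as an engineer would, in place of code of your own. Each camera call takes 0.05 s, during which the arm holds its last target. There are 200 camera calls.

## Task

Close the wooden arepa press: with the fingertips, fold its raised, sprung top board down flat, then, keeping it pressed down, push it forward so that its front edge is tucked well beneath the steel lip of the clamp and it stays shut when you let go. Push and press only, without forcing it, and leave the salt shaker, bowl and spatula where they are.

Things in the scene. Friction and masses are not known exactly. Their poses are not given: they have to be found in the camera images.
- press: the arepa press, fixed to the counter: a wooden base board 180 x 140 mm, top at 28 mm, on which a top board is hinged. Origin on the counter in the middle of the press; its +x axis points from the hinge (85 mm behind the origin) horizontally to the retaining lip (66 mm ahead of it), y along the hinge, z up. The hinge is carried by two steel cheeks at y = +-72 mm, whose tops are 60 mm above the counter
- board_fold (a joint): angle of the top board about the hinge, rad: 0 = folded down flat (its stop), 1.57 = standing upright, up to 1.95 = leaning back from the lip. The board is wood, 132 mm wide, 12 mm thick, reaching from the hinge axis to its front edge 145 mm away, the axis at mid-thickness; a 10 mm thick round pad sits on its underside. A spring lifts it again to about half open whenever it is let go untucked: 0.15 to 0.25 Nm near flat, next to nothing near upright
- board_slide (a joint): how far the hinge pin, with the whole top board, has slid forward in its slots towards the lip, m: 0 = fully back, 0.022 = fully forward; it stays where it is left and takes about 5 N to slide. Within 3 mm of fully back at the start. The board can swing down past the lip only when nearly fully back (less than about 5 mm forward); farther forward it would land on top of the lip
- hinge_axis (a point): middle of the hinge axis, 45 mm above the counter; moves with board_slide; axes as the press
- board_edge (a point): middle of the board's front edge, on the face that is on top when the board is flat; x points from the hinge to this edge, z out of that face
- finger_stop (a point): foot of the finger stop on that same face: a wooden step 92 mm wide and 10 mm high, 95 mm from the hinge axis, facing the hinge; on the other side a ramp falls away to the board 120 mm from the axis. Fingertips set on the board between hinge and stop can press the board down and push against the stop towards the lip. This point is the middle of the step's foot; axes as board_edge
- lip_edge (a point): middle of the free edge of the clamp's retaining lip, on its underside, 55 mm above the counter; axes as the press. The lip is a level steel plate 70 mm wide and 4 mm thick that reaches from here 22 mm ahead to an upright plate. The flat board's upper face lies 51 mm above the counter, so it passes 4 mm below the lip; untucked, its edge is 3 to 6 mm short of the lip's edge, fully forward it is 16 mm beneath it
- salt_shaker: loose glass salt shaker with a steel cap, 48 mm across, 80 mm tall; origin in the centre of its foot
- bowl: loose blue plastic bowl, 130 mm across, 55 mm tall; origin in the centre of its foot
- spatula: loose bamboo spatula lying on the counter beyond the lip, 290 mm long, up to 55 mm wide, 7 mm thick; origin in the middle of its underside, x along it
Not all that is in view belongs to the job. There is more than one size of the salt_shaker; the one meant has the size given above.

How it is judged:
At the end, for the whole second after the job is handed in: The top board lies folded down (less than 0.06 rad open) with its front edge at least 8 mm in beneath the lip, held there by the lip alone; salt shaker (upright), bowl and spatula each within 30 mm of where they stood (value of joint board_fold below 0.06 rad and x of board_edge in the frame of lip_edge above 0.008 m and z of board_edge in the frame of lip_edge below 0.002 m and distance of each of salt_shaker, bowl, spatula from where it was at the start of the episode below 0.03 m and angle between salt_shaker's own z axis and vertical below 0.2 rad); the robot touches nothing.
It fails at once if the salt shaker, bowl or spatula is carried or knocked more than 30 mm from its place (distance of any of salt_shaker, bowl, spatula from where it was at the start of the episode above 0.03 m).
It fails at once if the salt shaker, bowl or spatula is lifted (height (world z) of any of salt_shaker, bowl, spatula above 0.02 m).
It fails at once if the press is forced or squeezed: more than 70 N between fingers and press or board (contact force between the fingers and press above 70 N).
It also fails if it takes over 38 s, if anything falls off the work surface, if the arm or the gripper's body presses on something with over 40 N, if the wrist force passes 120 N, or if a joint passes its speed limit or range.

## Working session

There is one attempt and no reset: what is moved stays moved. The work goes in short steps, Python scripts to look and compute and a tool call to move; the robot and the scene stay as the last step left them, time stands still between calls to the robot, and variables do not carry over. Pictures are saved under pics/ and viewed, about 8 in all and at most 12, crops included, and the job is handed in when it is done.

Besides the shell and the picture viewer there is one more tool, called after ">>>" as name(argument=value, ...), one argument or row to a line, values as JSON. apply_moves: Moves the arm, as the interface text tells. Its arguments: {"type":"object","properties":{"steps":{"type":"array"},"squeeze":{"type":"number"}},"required":["steps"]}

```bash
mkdir -p pics; cat > h.py <<'E'
import numpy as np, cv2
from rig import manip, imaging, sign_off
def cap(n):
    c=imaging.capture(n); np.savez(f'{n}.npz',**{k:np.array(v) for k,v in c.items()}); return c
def load(n): return dict(np.load(f'{n}.npz'))
def pt(c,u,v,d=None,w=1):
    if d is None:
        p=c['depth'][v-w:v+w+1,u-w:u+w+1]; p=p[p>0]; d=np.median(p) if p.size else np.nan
    q=np.array([(u-c['cx'])/c['fx']*d, -(v-c['cy'])/c['fy']*d, -d])
    return np.asarray(c['orientation'])@q+np.asarray(c['xyz'])
E
python3 - <<'E'
from h import *
for n in ('scene','top'):
    c=cap(n); cv2.imwrite(f'pics/{n}0.png',c['frame']); print(n,c['fx'],c['cx'],c['cy'],c['xyz'],np.round(c['orientation'],3).tolist())
s=manip.read_state(); print(s)
E
```

```text
scene 381.0130261477179 321.39612630722786 201.57546182778438 [1.31293575 0.24678805 0.55856411] [[-0.415, -0.481, 0.772], [0.91, -0.234, 0.343], [0.016, 0.845, 0.535]]
top 495.6676631065515 314.87645694081164 200.7668491338216 [ 0.48251714 -0.03555689  1.23707358] [[0.015, 0.99, -0.137], [-1.0, 0.015, -0.002], [0.0, 0.137, 0.991]]
{'clock': 0.1, 'qpos': array([-1.29197018e+00,  8.74222227e-02,  1.75204688e-01,  1.65980393e+00,
        6.16631352e-06,  1.57079414e+00]), 'qd': array([-0.00093193,  0.00068141,  0.00152915,  0.00185895, -0.00141512,
       -0.00254273]), 'joint_torque': array([ 6.09710933e-04, -5.21562803e+01,  4.65652907e+01,  1.61680032e-02,
       -2.02528128e-05, -1.17851141e-05]), 'eef_pos': array([ 0.15134321, -0.52864266,  0.30324003]), 'ee_rot': array([[ 9.61378577e-01,  2.75229218e-01, -3.31262934e-04],
       [ 2.75229417e-01, -9.61377853e-01,  1.17951808e-03],
       [ 6.16899112e-06, -1.22513672e-03, -9.99999250e-01]]), 'ft_force': array([0.18274268, 0.27171352, 0.28463747]), 'moment': array([-0.04529584,  0.03731115, -0.00883373]), 'finger_gap': 0.08544810150439086}
```

View pics/scene0.png

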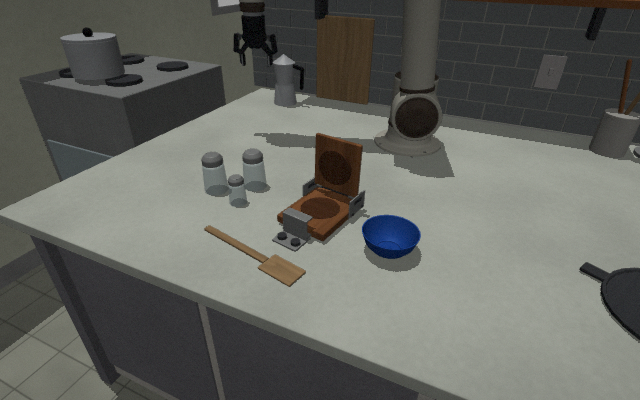

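View pics/top0.png

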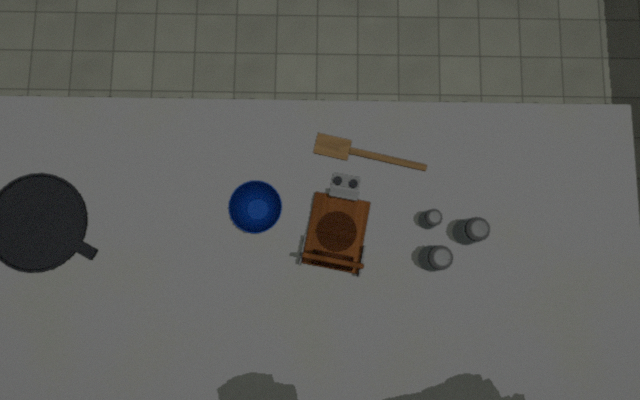

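The scene view shows the press at (322,200) with its board upright, and the lip at (297,220) facing away from the robot. The bowl is at (390,237) and the spatula at (255,255). There are three shakers: (214,172), (254,170) and (237,190). In the top view the press is at (337,232), the lip at (345,186) and the shakers at (431,217), (475,230) and (438,258). I'll enlarge the press and shakers to confirm.

```bash
python3 - <<'E'
from h import *
c=load('top'); f=c['frame'][160:290,285:500]
f=cv2.convertScaleAbs(f,alpha=2.2); cv2.imwrite('pics/topcrop.png',cv2.resize(f,None,fx=3.7,fy=3.7,interpolation=cv2.INTER_CUBIC)[:600,:800])
# above-surface points, classes
v,u=np.mgrid[0:400,0:640]; d=c['depth']
q=np.stack([(u-c['cx'])/c['fx']*d,-(v-c['cy'])/c['fy']*d,-d],-1)@c['orientation'].T+c['xyz']
np.save('topxyz.npy',q)
print('counter z',np.median(q[300:340,300:400,2]))
for n,(u0,v0,r) in dict(sA=(431,217,13),sB=(475,230,18),sC=(438,258,18),bowl=(255,207,30)).items():
    b=q[v0-r:v0+r,u0-r:u0+r].reshape(-1,3); zt=np.percentile(b[:,2],98); t=b[(b[:,2]>zt-.015)]
    print(n,'top',zt.round(3),'c',((t.min(0)+t.max(0))/2).round(3),'ext',np.ptp(t,axis=0).round(3))
for p in [(313,247),(361,254),(315,194),(370,201),(330,194),(360,198),(333,176),(360,177),(306,265),(357,272)]: print(p,pt(c,*p).round(3))
E
```

```text
counter z -0.0012373747995403361
sA top 0.081 c [ 0.555 -0.184  0.652] ext [0.146 0.297 1.171]
sB top 0.113 c [ 0.545 -0.235  0.668] ext [0.125 0.399 1.139]
sC top 0.112 c [ 0.512 -0.192  0.667] ext [0.06  0.312 1.14 ]
bowl top 0.055 c [0.589 0.07  0.638] ext [0.213 0.212 1.197]
(313, 247) [ 0.536 -0.03   0.027]
(361, 254) [ 0.52  -0.145  0.047]
(315, 194) [ 0.667 -0.033  0.026]
(370, 201) [ 0.655 -0.172 -0.002]
(330, 194) [ 0.663 -0.07   0.055]
(360, 198) [ 0.662 -0.147 -0.   ]
(333, 176) [ 0.717 -0.078  0.004]
(360, 177) [ 0.716 -0.147 -0.001]
(306, 265) [ 0.493 -0.014 -0.002]
(357, 272) [ 0.478 -0.138  0.028]
```

View pics/topcrop.png

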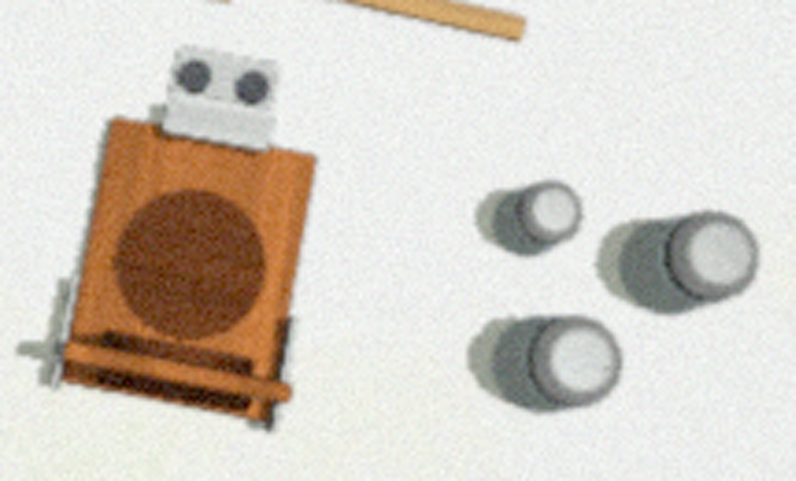

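The crop shows the press's front corners at (110,120) and (316,155), the lip at (216,142), and the board's top edge running from (68,352) to (290,392). The candidates are shaker A at (431,217), 81 mm tall, and B at (475,230) and C at (438,258), both 112 mm tall. A is the one meant because it matches the 80 mm height. All three stand clear on the press's -y side.

```bash
python3 - <<'E'
from h import *
c=load('top'); q=np.load('topxyz.npy')
def ray(cu,cv_,z):
    u,v=285+cu/3.7,160+cv_/3.7
    r=pt(c,u,v,1.0)-c['xyz']; return c['xyz']+r*(z-c['xyz'][2])/r[2]
FL,FR,BL,BR=[ray(*p,.028) for p in [(110,120),(316,155),(62,385),(265,425)]]
print(FL,FR,BL,BR,'w',np.linalg.norm(FL-FR),'l',np.linalg.norm(FL-BL),np.linalg.norm(FR-BR))
# board by depth
b=q[235:285,295:375].reshape(-1,3); b=b[(b[:,2]>.07)]
print(len(b),b.min(0).round(3),b.max(0).round(3))
t=b[b[:,2]>b[:,2].max()-.02]
(ctr,sz,a)=cv2.minAreaRect(t[:,:2].astype(np.float32)*1000); print('board top',ctr,sz,a,t[:,2].mean())
# base surface region & lip
m=(abs(q[...,2]-.059)<.008)&(np.arange(400)[:,None]<210)&(np.arange(400)[:,None]>170); m[:,:320]=0;m[:,370:]=0
L=q[m]; print('lip',len(L),cv2.minAreaRect(L[:,:2].astype(np.float32)*1000),L[:,2].mean())
m=(abs(q[...,2]-.028)<.006); m[:185]=0;m[285:]=0;m[:,:295]=0;m[:,380:]=0
L=q[m]; print('base',len(L),cv2.minAreaRect(L[:,:2].astype(np.float32)*1000))
# scene cam depth
s=load('scene');v,u=np.mgrid[0:400,0:640]; d=s['depth']
p=np.stack([(u-s['cx'])/s['fx']*d,-(v-s['cy'])/s['fy']*d,-d],-1)@s['orientation'].T+s['xyz']
b=p[130:200,312:365].reshape(-1,3); b=b[(b[:,2]>.08)&(b[:,0]>.4)&(b[:,0]<.65)]
cc=b.mean(0); n=np.linalg.svd(b-cc)[2][2]; print('board plane',len(b),cc,n,'max',b.max(0))
E
```

```text
[ 0.67047891 -0.03257452  0.028     ] [ 0.64901023 -0.16997996  0.028     ] [ 0.49465571 -0.0038652   0.028     ] [ 0.47080266 -0.13670739  0.028     ] w 0.13907249932819934 l 0.17815167876217994 0.18128707395367072
758 [ 0.482 -0.137  0.074] [ 0.527 -0.008  1.237]
board top (482.5171203613281, -35.556888580322266) (0.0, 0.0) 0.0 1.2370735817098508
lip 319 ((667.5479736328125, -101.39530944824219), (69.53861999511719, 27.621665954589844), 79.97171783447266) 0.05763547673663656
base 3334 ((574.9649658203125, -84.64073181152344), (139.85906982421875, 179.9117889404297), 79.75347137451172)
board plane 1975 [ 0.51325572 -0.06676083  0.13991272] [ 0.98152617 -0.15115956  0.11729094] max [ 0.52954912 -0.00624612  0.19180104]
```

Measured: yaw about -10.1°. The lip and board depths both place the press origin about 18 mm ahead of the base centre, at roughly (0.593, -0.088). The board is open about 1.69 rad. Plan: push the board's upper end forward from behind with closed fingers, then set the tips between hinge and stop, press down, and push forward.

```bash
cat > go.py <<'E'
import sys; from h import *
from scipy.spatial.transform import Rotation as R
O=np.array([.593,-.088,0]); a=np.radians(-10.1)
ex=np.array([np.cos(a),np.sin(a),0]); ey=np.array([-ex[1],ex[0],0]); ez=np.array([0,0,1.])
T0=np.stack([-ex,ey,-ez],1)   # tool: x back to robot, y=press y, z down
def row(s,t,ztip):
    st=manip.read_state(); P=O+s*ex+t*ey+(ztip+.073)*ez; E=st['ee_rot']
    print('t',st['clock'],'shift cm',(E.T@(P-st['eef_pos'])*100).round(1),'turn',np.degrees(R.from_matrix(E.T@T0).as_rotvec()).round(1))
def where():
    st=manip.read_state(); d=st['eef_pos']-O; f=st['ft_force']
    print('s,t,ztip mm',(1000*np.array([d@ex,d@ey,d[2]-.073])).round(1),'F',f.round(1),'q',st['qpos'].round(2))
if __name__=='__main__': where(); row(*map(float,sys.argv[1:4]))
E
python3 go.py -.145 0 .172
python3 - <<'E'
from h import *; from go import O,ex
c=load('top'); u,v=285+180/3.7,160+372/3.7
r=pt(c,u,v,1.)-c['xyz']; p=c['xyz']+r*(.189-c['xyz'][2])/r[2]; print('board top edge',p,'s',(p-O)@ex)
E
```

```text
s,t,ztip mm [-357.5 -511.3  230.2] F [0.2 0.3 0.3] q [-1.29  0.09  0.18  1.66  0.    1.57]
t 0.1 shift cm [ 41.6 -36.6   5.9] turn [-0.000e+00 -1.000e-01 -1.539e+02]
board top edge [ 0.50137619 -0.07489914  0.189     ] s -0.09250138918888225
```

>>> apply_moves(
  steps=[
    [[1, 41.6, -36.6, 3, 0, 0, -154], [1, 41.6, -36.6, 3, 0, 0, -154], [1, 41.6, -36.6, 3, 0, 0, -154], [1, 41.6, -36.6, 3, 0, 0, -154], [1, 41.6, -36.6, 3, 0, 0, -154]],
  ],
  squeeze=40,
)

```text
clock: 0.52
eef_pos: [0.2641, -0.3519, 0.2921]
ee_rot: [[0.614, 0.789, -0.0], [0.789, -0.614, 0.0], [0.0, -0.0, -1.0]]
ft_force: [0.8, -0.8, 0.3]
finger_gap: 0.0257
```

```bash
python3 go.py -.145 0 .172
```

```text
s,t,ztip mm [-277.5 -317.5  219.1] F [ 0.8 -0.8  0.3] q [-0.93 -0.18 -0.1   1.65  0.    1.31]
t 0.5167 shift cm [34.3 -3.1  4.7] turn [  -0.    -0.  -117.8]
```

>>> apply_moves(
  steps=[
    [[1, 34.3, -3.1, 3, 0, 0, -117.8], [1, 34.3, -3.1, 3, 0, 0, -117.8], [1, 34.3, -3.1, 3, 0, 0, -117.8], [1, 34.3, -3.1, 3, 0, 0, -117.8], [1, 34.3, -3.1, 3, 0, 0, -117.8]],
  ],
)

```text
clock: 0.93
eef_pos: [0.3773, -0.1777, 0.2743]
ee_rot: [[0.036, 0.999, 0.0], [0.999, -0.036, -0.0], [-0.0, 0.0, -1.0]]
ft_force: [1.4, -0.7, -0.2]
finger_gap: -0.0003
```

```bash
python3 go.py -.145 0 .172
```

```text
s,t,ztip mm [-196.6 -126.2  201.3] F [ 1.4 -0.7 -0.2] q [-0.44 -0.24 -0.19  1.62 -0.    1.17]
t 0.9333 shift cm [11.8  6.9  2.9] turn [  0.   0. -82.]
```

>>> apply_moves(
  steps=[
    [[1, 11.8, 6.9, 2.9, 0, 0, -82], [1, 11.8, 6.9, 2.9, 0, 0, -82], [1, 11.8, 6.9, 2.9, 0, 0, -82], [1, 11.8, 6.9, 2.9, 0, 0, -82], [1, 11.8, 6.9, 2.9, 0, 0, -82]],
  ],
)

```text
clock: 1.35
eef_pos: [0.4517, -0.0618, 0.2439]
ee_rot: [[-0.559, 0.829, -0.002], [0.829, 0.559, 0.001], [0.002, -0.001, -1.0]]
ft_force: [0.4, -0.8, -0.0]
finger_gap: -0.0
```

```bash
python3 go.py -.145 0 .172
```

```text
s,t,ztip mm [-143.7    1.   170.9] F [ 0.4 -0.8 -0. ] q [-0.14 -0.15 -0.17  1.55  0.    0.84]
t 1.35 shift cm [ 0.  -0.2 -0.1] turn [ -0.   -0.1 -45.9]
```

>>> apply_moves(
  steps=[
    [[1, 0, 0, 0, 0, 0, -46], [1, 0, 0, 0, 0, 0, -46], [1, 0, 0, 0, 0, 0, -46], [1, 0, 0, 0, 0, 0, -46], [1, 0, 0, 0, 0, 0, -46]],
  ],
)

```text
clock: 1.77
eef_pos: [0.4507, -0.0646, 0.2452]
ee_rot: [[-0.937, 0.349, -0.001], [0.349, 0.937, 0.0], [0.001, -0.0, -1.0]]
ft_force: [0.5, -0.1, 0.5]
finger_gap: -0.0001
```

>>> apply_moves(
  steps=[
    [[1, 0, 0, 0, 0, 0, -10], [1, 0, 0, 0, 0, 0, -10], [1, 0, 0, 0, 0, 0, -10]],
  ],
)

```text
clock: 2.02
eef_pos: [0.4507, -0.0647, 0.2452]
ee_rot: [[-0.983, 0.185, -0.001], [0.185, 0.983, 0.0], [0.001, 0.0, -1.0]]
ft_force: [-0.6, -0.3, 0.5]
finger_gap: 0.0
```

```bash
python3 go.py -.145 0 .172; python3 - <<'E'
from h import *
w=cap('wrist'); s=cap('scene')
cr=cv2.resize(s['frame'][90:260,230:440],None,fx=2.35,fy=2.35,interpolation=cv2.INTER_CUBIC)
im=np.zeros((400,800,3),np.uint8); im[:400,:493]=cr[:400,:493]; im[:192,493:]=cv2.resize(w['frame'],(307,192))
cv2.imwrite('pics/c1.png',cv2.convertScaleAbs(im,alpha=1.6))
E
```

```text
s,t,ztip mm [-144.2   -2.   172.2] F [-0.6 -0.3  0.5] q [-0.14 -0.15 -0.17  1.55  0.    0.04]
t 2.0167 shift cm [0.1 0.2 0. ] turn [ 0.  -0.  -0.6]
```

View pics/c1.png

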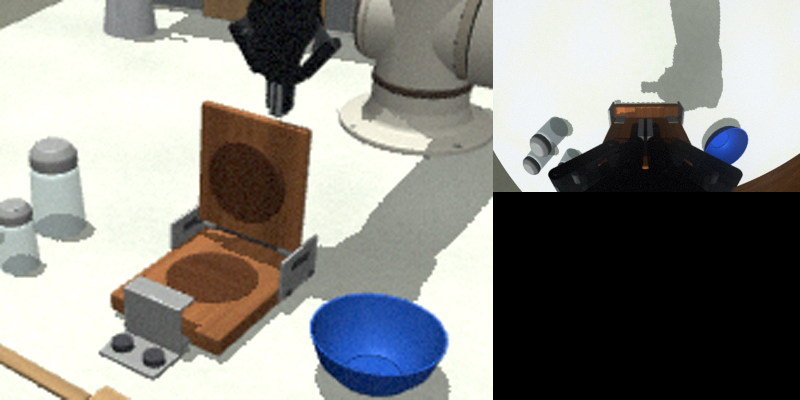

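The closed fingers stand behind the board at composite pixel (280,110), centred on it, and the board is still upright. Now push its upper end forward.

>>> apply_moves(
  steps=[
    [[1, -2, 0.2, 0.3, 0, 0, 0], [1, -3.5, 0.2, 0.5, 0, 0, 0], [1, -4.5, 0.2, 0.6, 0, 0, 0], [1, -5.5, 0.2, 0.7, 0, 0, 0], [1, -6.5, 0.2, 0.7, 0, 0, 0]],
  ],
)

```text
clock: 2.53
eef_pos: [0.5154, -0.075, 0.2382]
ee_rot: [[-0.982, 0.188, -0.001], [0.188, 0.982, 0.0], [0.001, -0.0, -1.0]]
ft_force: [-0.4, 0.4, -0.2]
finger_gap: 0.0002
```

>>> apply_moves(
  steps=[
    [[1, -1, 0, 0, 0, 0, 0], [1, -2, 0, 0.1, 0, 0, 0], [1, -3, 0, 0.3, 0, 0, 0], [1, -4, 0, 0.7, 0, 0, 0], [1, -5, 0, 1.2, 0, 0, 0]],
  ],
)

```text
clock: 2.95
eef_pos: [0.5651, -0.0845, 0.2263]
ee_rot: [[-0.982, 0.187, 0.0], [0.187, 0.982, 0.0], [-0.0, 0.0, -1.0]]
ft_force: [-0.8, 0.0, -0.3]
finger_gap: 0.0001
```

```bash
python3 go.py -.02 0 .145; python3 - <<'E'
from h import *
s=cap('scene')
cv2.imwrite('pics/c2.png',cv2.convertScaleAbs(cv2.resize(s['frame'][90:260,230:440],None,fx=2.8,fy=2.8,interpolation=cv2.INTER_CUBIC),alpha=1.6))
E
```

```text
s,t,ztip mm [-28.1  -1.4 153.3] F [-0.8  0.  -0.3] q [-0.15  0.12  0.06  1.51  0.    0.04]
t 2.95 shift cm [-0.8  0.1  0.8] turn [ 0.   0.  -0.7]
```

View pics/c2.png

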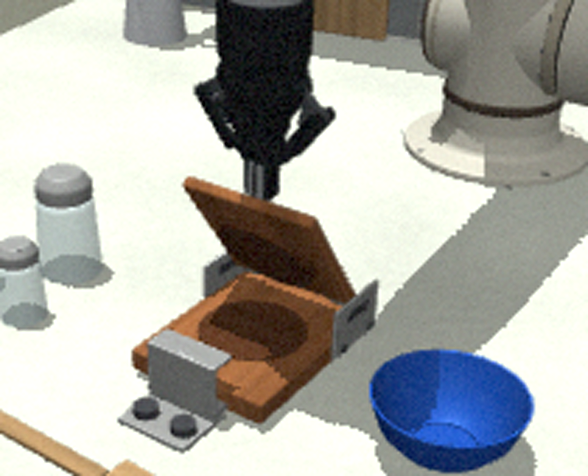

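The board has folded to about half open. Its front edge runs from crop (185,182) to (318,218), and the fingers are behind it.

```bash
python3 - <<'E'
from h import *; from go import *
s=load('scene'); v,u=np.mgrid[0:400,0:640]; d=s['depth']
p=np.stack([(u-s['cx'])/s['fx']*d,-(v-s['cy'])/s['fy']*d,-d],-1)@s['orientation'].T+s['xyz']-O
k=np.stack([p@ex,p@ey,p[...,2]],-1)*1000
for x,y in [(215,195),(250,205),(300,218),(230,220),(270,240),(310,265)]:
    print((x,y),k[int(90+y/2.8),int(230+x/2.8)].round(0))
# plane of front strip of the underside (right/left margins)
m=[k[int(90+y/2.8),int(230+x/2.8)] for x,y in [(215,205),(250,215),(300,227),(330,270),(320,250),(225,225)]]
m=np.array(m); n=np.linalg.svd(m-m.mean(0))[2][2]; print(m.round(0),n, 'angle',np.degrees(np.arctan2(abs(n[0]),abs(n[2]))))
E
```

```text
(215, 195) [ -1. -31. 162.]
(250, 205) [ -5.   4. 160.]
(300, 218) [ -7.  52. 164.]
(230, 220) [-21. -27. 131.]
(270, 240) [-12.  20. 131.]
(310, 265) [-35.  45. 104.]
[[-13. -39. 145.]
 [ -8.   2. 151.]
 [ -5.  54. 155.]
 [-43.  61. 100.]
 [-25.  62. 128.]
 [-16. -30. 127.]] [-0.84011148 -0.03978988  0.54095237] angle 57.222293695401056
```

The board is at 57°, and the predicted edge position matches the depth. Next, retreat and drop the tips onto the face between hinge and stop.

>>> apply_moves(
  steps=[
    [[1, 3.5, 0.1, 0, 0, 0, 0], [1, 4.9, 0.1, 1, 0, 0, 0], [1, 4.9, 0.1, 3, 0, 0, 0], [1, 4.2, 0.1, 4.2, 0, 0, 0], [1, 3.8, 0.1, 4.2, 0, 0, 0]],
  ],
)

```text
clock: 3.42
eef_pos: [0.5268, -0.0762, 0.1819]
ee_rot: [[-0.982, 0.187, -0.003], [0.187, 0.982, 0.0], [0.003, -0.0, -1.0]]
ft_force: [-0.1, 0.4, -1.0]
finger_gap: 0.0004
```

```bash
python3 - <<'E'
from go import *
where(); 
for th in (57,50,40,30,20,15,10,5,0):
    t=np.radians(th); r=.080; print(th,'s',round(1e3*(-.085+r*np.cos(t)-.006*np.sin(t)-.011),1),'z',round(1e3*(.045+r*np.sin(t)+.006*np.cos(t)),1))
E
```

```text
s,t,ztip mm [-67.2   0.  108.9] F [-0.1  0.4 -1. ] q [-0.14  0.04 -0.11  1.42 -0.    0.04]
57 s -57.5 z 115.4
50 s -49.2 z 110.1
40 s -38.6 z 101.0
30 s -29.7 z 90.2
20 s -22.9 z 78.0
15 s -20.3 z 71.5
10 s -18.3 z 64.8
5 s -16.8 z 57.9
0 s -16.0 z 51.0
```

>>> apply_moves(
  steps=[
    [[1, -1.6, 0, 0, 0, 0, 0], [1, -2.8, 0, 0.8, 0, 0, 0], [1, -3.7, 0, 1.9, 0, 0, 0], [1, -4.1, 0, 2.5, 0, 0, 0], [1, -4.4, 0, 3.1, 0, 0, 0]],
  ],
)

```text
clock: 3.83
eef_pos: [0.5712, -0.0846, 0.1529]
ee_rot: [[-0.982, 0.187, 0.0], [0.187, 0.982, -0.0], [-0.0, 0.0, -1.0]]
ft_force: [0.4, -0.4, 3.6]
finger_gap: -0.0
```

```bash
python3 - <<'E'
from go import *
where(); s=cap('scene')
cv2.imwrite('pics/c3.png',cv2.convertScaleAbs(cv2.resize(s['frame'][140:260,260:410],None,fx=5,fy=5,interpolation=cv2.INTER_CUBIC),alpha=1.6))
E
```

```text
s,t,ztip mm [-22.1  -0.5  79.9] F [ 0.4 -0.4  3.6] q [-0.15  0.15 -0.05  1.37 -0.    0.04]
```

View pics/c3.png

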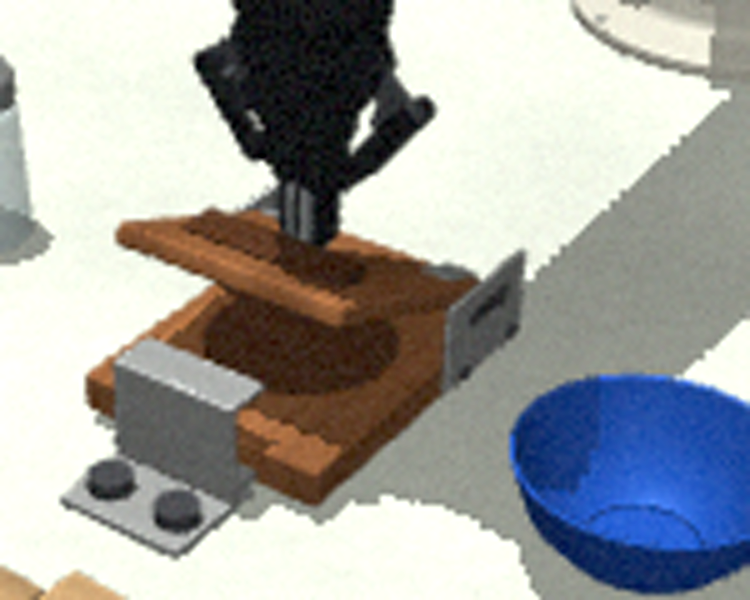

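The board is pressed to about 20° by the tips between hinge and stop. The front edge runs from (120,232) to (350,315) and the lip's top from (120,355) to (260,390). Before it passes the lip, I'll check the slide.

```bash
python3 - <<'E'
from go import *
s=load('scene'); v,u=np.mgrid[0:400,0:640]; d=s['depth']
p=np.stack([(u-s['cx'])/s['fx']*d,-(v-s['cy'])/s['fy']*d,-d],-1)@s['orientation'].T+s['xyz']-O
k=np.stack([p@ex,p@ey,p[...,2]],-1)*1000
R_=lambda x0,x1,y0,y1:k[140+y0//5:140+y1//5+1,260+x0//5:260+x1//5+1].reshape(-1,3)
b=R_(115,350,220,325); b=b[(b[:,2]>70)&(b[:,2]<125)]
for t in (-50,-30,-10,10,30,50):
    q=b[abs(b[:,1]-t)<8]
    if len(q): i=np.argsort(q[:,0])[-4:]; print('edge t',t,q[i].mean(0).round(1))
l=R_(115,265,340,410); l=l[(l[:,2]>53)&(l[:,2]<66)]
print('lip top s range',np.percentile(l[:,0],[2,10,90,98]).round(1),'t',np.percentile(l[:,1],[2,98]).round(1),'z',np.median(l[:,2]))
# top cam lip/edge
c=cap('top'); d=c['depth']; p=np.stack([(u-c['cx'])/c['fx']*d,-(v-c['cy'])/c['fy']*d,-d],-1)@c['orientation'].T+c['xyz']-O
k=np.stack([p@ex,p@ey,p[...,2]],-1)*1000
for t in (-50,-40,40,50,0):
    m=(abs(k[...,1]-t)<4)&(k[...,0]>20)&(k[...,0]<110)&(k[...,2]<130); q=k[m]; q=q[np.argsort(q[:,0])]
    print('top t',t,[tuple(x) for x in q[::4,[0,2]].round(0).astype(int)])
E
```

```text
edge t -50 [ 47.4 -48.3  97.7]
edge t -30 [ 48.  -29.7  98.3]
edge t -10 [47.7 -9.3 97.2]
edge t 10 [47.9 10.3 98.2]
edge t 30 [47.5 27.1 96.7]
edge t 50 [47.6 53.5 96.6]
lip top s range [62.2 65.1 87.8 88.8] t [-33.4  34.3] z 59.06685040182546
top t -50 []
top t -40 []
top t 40 []
top t 50 []
top t 0 []
```

The edge at s≈48–50 mm implies a slide of about 0. The lip edge at 63–66 mm agrees with the given 66. Pressing flat.

>>> apply_moves(
  steps=[
    [[1, -0.2, 0, 0.8, 0, 0, 0], [1, -0.4, 0, 1.5, 0, 0, 0], [1, -0.5, 0, 2.2, 0, 0, 0], [1, -0.6, 0, 2.7, 0, 0, 0], [1, -0.6, 0, 2.9, 0, 0, 0]],
  ],
)

```text
clock: 4.35
eef_pos: [0.5761, -0.0855, 0.1237]
ee_rot: [[-0.982, 0.187, -0.0], [0.187, 0.982, 0.0], [0.0, -0.0, -1.0]]
ft_force: [2.8, -1.0, 3.5]
finger_gap: 0.0001
```

```bash
python3 go.py -.016 0 .051
```

```text
s,t,ztip mm [-17.   -0.5  50.7] F [ 2.8 -1.   3.5] q [-0.15  0.17 -0.08  1.32 -0.    0.04]
t 4.35 shift cm [-0.1  0.1 -0. ] turn [-0.  -0.  -0.7]
```

>>> apply_moves(
  steps=[
    [[1, 0, 0, 0.1, 0, 0, 0], [1, 0, 0, 0.2, 0, 0, 0]],
  ],
)

```text
clock: 4.52
eef_pos: [0.5761, -0.0856, 0.1229]
ee_rot: [[-0.982, 0.187, 0.0], [0.187, 0.982, -0.0], [-0.0, -0.0, -1.0]]
ft_force: [0.1, -0.7, 8.3]
finger_gap: 0.0
```

```bash
python3 - <<'E'
from go import *
where(); s=cap('scene')
cv2.imwrite('pics/c4.png',cv2.convertScaleAbs(cv2.resize(s['frame'][140:260,260:410],None,fx=5,fy=5,interpolation=cv2.INTER_CUBIC),alpha=1.6))
E
```

```text
s,t,ztip mm [-17.   -0.6  49.9] F [ 0.1 -0.7  8.3] q [-0.15  0.17 -0.08  1.32 -0.    0.04]
```

View pics/c4.png

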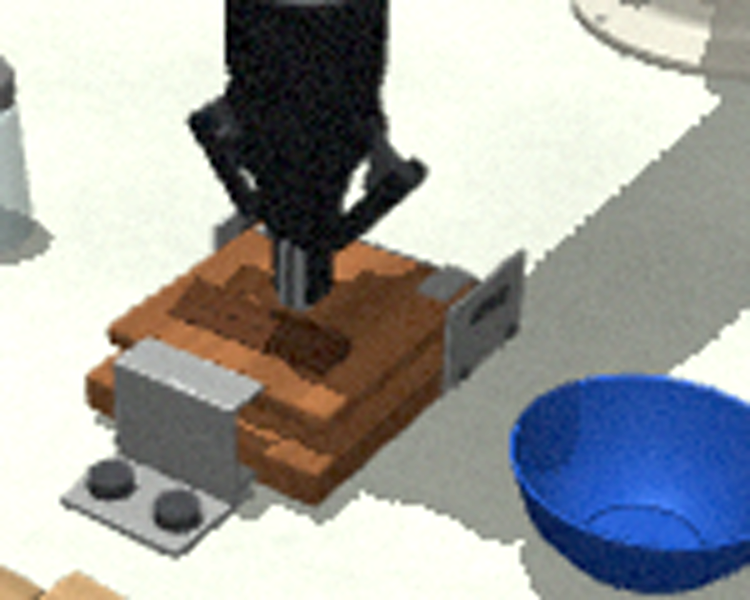

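The board lies flat at 8 N, with its edge (110,330)-(345,410) just behind the lip and the stop ahead of the fingers. Pushing forward.

>>> apply_moves(
  steps=[
    [[1, -0.5, 0, 0, 0, 0, 0], [1, -1, 0, 0, 0, 0, 0], [1, -1.5, 0, 0, 0, 0, 0], [1, -1.9, 0, 0, 0, 0, 0], [1, -2.3, 0, 0, 0, 0, 0]],
  ],
)

```text
clock: 4.98
eef_pos: [0.5978, -0.0896, 0.1227]
ee_rot: [[-0.982, 0.187, -0.002], [0.187, 0.982, 0.001], [0.002, 0.0, -1.0]]
ft_force: [-5.4, 1.4, 7.7]
finger_gap: -0.0001
```

```bash
python3 go.py 0.02 0 .050
```

```text
s,t,ztip mm [ 5.  -0.8 49.7] F [-5.4  1.4  7.7] q [-0.15  0.22 -0.02  1.33  0.    0.04]
t 4.9833 shift cm [-1.5  0.1 -0. ] turn [ 0.  -0.1 -0.7]
```

>>> apply_moves(
  steps=[
    [[1, -0.3, 0, 0, 0, 0, 0], [1, -0.6, 0, 0, 0, 0, 0], [1, -0.9, 0, 0, 0, 0, 0], [1, -1.2, 0, 0, 0, 0, 0], [1, -1.3, 0, 0, 0, 0, 0]],
  ],
)

```text
clock: 5.4
eef_pos: [0.6099, -0.0919, 0.1225]
ee_rot: [[-0.982, 0.187, -0.004], [0.187, 0.982, 0.001], [0.004, 0.0, -1.0]]
ft_force: [-11.6, 2.7, 8.5]
finger_gap: -0.0002
```

```bash
python3 go.py 0.02 0 .050
```

```text
s,t,ztip mm [17.3 -0.9 49.5] F [-11.6   2.7   8.5] q [-0.15  0.25  0.02  1.34  0.    0.04]
t 5.4 shift cm [-0.3  0.1 -0.1] turn [ 0.  -0.2 -0.7]
```

>>> apply_moves(
  steps=[
    [[1, -0.1, 0, 0, 0, 0, 0], [1, -0.2, 0, 0, 0, 0, 0], [1, -0.3, 0, 0, 0, 0, 0], [1, -0.3, 0, 0, 0, 0, 0]],
  ],
)

```text
clock: 5.73
eef_pos: [0.6105, -0.092, 0.1218]
ee_rot: [[-0.982, 0.187, -0.01], [0.187, 0.982, 0.002], [0.01, 0.0, -1.0]]
ft_force: [-20.2, 5.2, 12.9]
finger_gap: 0.0001
```

```bash
python3 - <<'E'
from go import *
where(); s=cap('scene')
cv2.imwrite('pics/c5.png',cv2.convertScaleAbs(cv2.resize(s['frame'][140:260,260:410],None,fx=5,fy=5,interpolation=cv2.INTER_CUBIC),alpha=1.6))
E
```

```text
s,t,ztip mm [17.9 -0.9 48.8] F [-20.2   5.2  12.9] q [-0.15  0.26  0.02  1.34  0.    0.04]
```

View pics/c5.png

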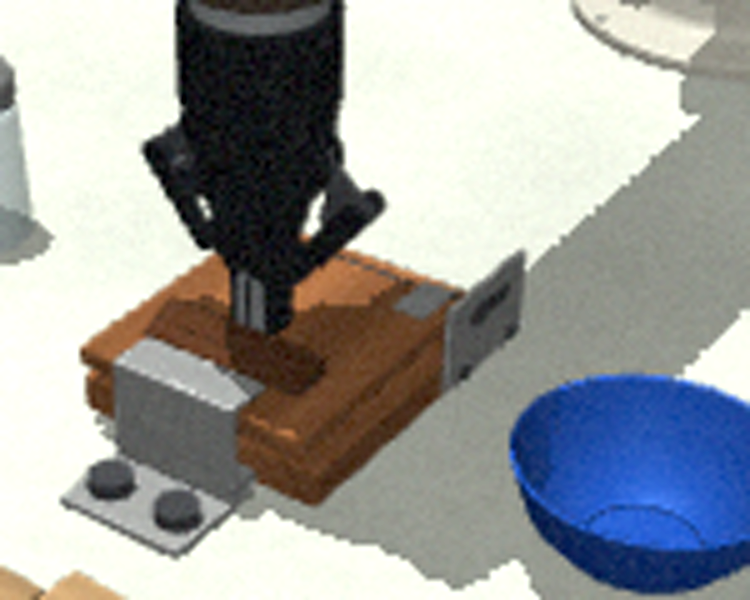

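The board is well under the lip: its edge (80,355)-(300,450) now lies ahead of the lip's free edge, and force rose to 20 N at the end of travel. Release by easing off and lifting.

>>> apply_moves(
  steps=[
    [[1, 0.3, 0, -0.2, 0, 0, 0], [1, 0.4, 0, -0.8, 0, 0, 0], [1, 0.5, 0, -2.5, 0, 0, 0], [1, 0.5, 0, -6, 0, 0, 0], [1, 0.5, 0, -10, 0, 0, 0]],
  ],
)

```text
clock: 6.2
eef_pos: [0.6083, -0.0917, 0.2216]
ee_rot: [[-0.982, 0.187, -0.005], [0.187, 0.982, 0.001], [0.005, -0.0, -1.0]]
ft_force: [0.5, -0.4, 1.4]
finger_gap: 0.0002
```

>>> apply_moves(
  steps=[
    [[1, 4, 0, -3, 0, 0, 0], [1, 8, 0, -5, 0, 0, 0], [1, 12, 0, -5, 0, 0, 0], [1, 14, 0, -5, 0, 0, 0], [1, 14, 0, -5, 0, 0, 0]],
  ],
)

```text
clock: 6.62
eef_pos: [0.4681, -0.065, 0.2745]
ee_rot: [[-0.982, 0.187, 0.001], [0.187, 0.982, -0.0], [-0.001, 0.0, -1.0]]
ft_force: [-0.6, 0.3, -0.0]
finger_gap: 0.0002
```

```bash
python3 - <<'E'
from go import *
where(); s=cap('scene'); v,u=np.mgrid[0:400,0:640]; d=s['depth']
p=np.stack([(u-s['cx'])/s['fx']*d,-(v-s['cy'])/s['fy']*d,-d],-1)@s['orientation'].T+s['xyz']-O
k=np.stack([p@ex,p@ey,p[...,2]],-1)*1000
for t in (-55,-45,45,55):
    m=(abs(k[...,1]-t)<5)&(k[...,0]>-60)&(k[...,0]<100)&(k[...,2]>44)&(k[...,2]<75); q=k[m]
    if len(q): print('t',t,'front s',np.sort(q[:,0])[-4:].round(1),'z med front',np.median(q[q[:,0]>40][:,2]).round(1),'z med back',np.median(q[q[:,0]<0][:,2]).round(1))
cv2.imwrite('pics/c6.png',cv2.convertScaleAbs(cv2.resize(s['frame'][130:300,190:440],None,fx=3.2,fy=3.2,interpolation=cv2.INTER_CUBIC),alpha=1.6))
old=np.load('top.npz')['frame']
f0=cv2.imread('pics/scene0.png')[140:290,195:310].astype(int); print('scene diff objs', (abs(f0-s['frame'][140:290,195:310].astype(int)).max(2)>40).sum())
E
```

```text
s,t,ztip mm [-127.     0.7  201.5] F [-0.6  0.3 -0. ] q [-0.14 -0.11 -0.07  1.6   0.    0.05]
t -55 front s [76.5 77.  77.6 77.7] z med front 55.0 z med back 53.2
t -45 front s [76.1 76.4 77.  77.9] z med front 55.3 z med back 53.1
t 45 front s [76.9 77.1 77.6 78. ] z med front 55.2 z med back 53.0
t 55 front s [77.  77.4 77.8 78.7] z med front 55.0 z med back 53.2
scene diff objs 609
```

View pics/c6.png

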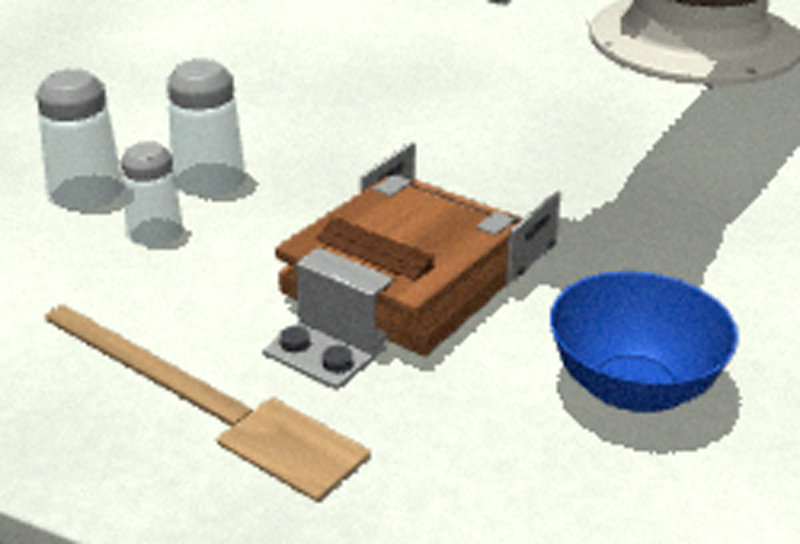

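The press is shut under the lip. The board's front edge is at s≈78 mm, about 13 mm inside the lip edge, and its top rises about 4 mm at the front, meeting the lip. The shakers, bowl and spatula are in place, and the robot is clear.

```bash
python3 -c "
from h import *; print(sign_off())"
```

```text
the job is handed in; nothing more can be done
None
```

The arepa press is closed and stays shut on its own, and I handed the job in at about 6.7 s on the clock. With closed fingers I pushed the raised board forward from behind. I then set the tips between hinge and stop, pressed it flat and pushed it forward to the end of its travel. The highest wrist reading at the end of a move was about 25 N.

Last checks, after letting go:
- **Tuck:** the board's front edge measures about 13 mm inside the lip edge (8 mm needed).
- **Fold:** it rests up against the lip at roughly 0.03 rad open (limit 0.06). The depth camera read the front of the board at about 55 mm above the counter, level with the lip's underside.
- **Robot:** it is clear of everything, with contact force about zero.
- **Loose items:** the salt shaker, bowl and spatula look unmoved in the last picture. My before/after image comparison over the shakers, spatula and front of the press showed 609 changed pixels. I put that down to the press and shadows, and I did not measure each item's position.

One disagreement: the press origin came out about 18 mm ahead of the base board's centre. The lip and hinge positions agreed with each other, so I worked from those.

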